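# Set the proofing box and hold its sprung lid at the airing mark

## Robot

A 6-joint arm with a two-finger parallel gripper is mounted at the origin on the work surface. World frame = base frame: x ahead of the robot, y to its left, z up, the work surface at z = 0. Lengths are in mm, angles in rad, forces in N, time in s.
With the tool pointing down it reaches from about 350 to 875 mm from the base axis. Payload 4.2 kg.
Tool frame: the origin (TCP) lies between the finger pads; the fingertips stand 19 mm ahead of it and the grasp point (between the pads) is the TCP; y points along the fingers, z is the direction in which the jaws open and shut, and the axes are right-handed (so a half turn about y gives the same grasp; the last joint's range is limited). The gripper opens to 85 mm and grips with 20 to 120 N. Pads are 22 mm wide; open, the fingers measure 114 mm over their backs; the gripper's body (76 mm by 85 mm) begins 54 mm behind the grasp point. The pads swing forward as they close: fully open they stand 13 mm farther back than shut.
Start: joints at [-0.978, 0.385, 0.008, 0, -1.194, -0.259], TCP at [204.787, -590.476, 250.312] pointing down, gripper open.
Joint ranges: [-3.14, 3.14], [-1.21, 2.06], [-1.07, 1.41], [-3.16, 2.05], [-2.99, -0.16], [-3.1, 3.1]. Speed limits (rad/s): [2.79, 2.79, 3.14, 3.14, 3.14, 3.14].

## Interface

Orientations are given as a unit quaternion [x, y, z, w].
In Python, from bench import arm gives the robot as it stands.
- The arm moves only by the shell command python3 -m inch 'ROWS'. ROWS is JSON, a list of rows, each a list of 7 numbers: the opening, from 0 (shut) to 1 (fully open), then the shift along the tool's x, y, z in cm, then the turn, a rotation vector about the tool's x, y, z in degrees. A call has 1 to 20 rows; each row is the pose to reach, as a shift and turn from the pose commanded when the call began, along the tool's axes at that moment; what a row does not reach only later rows make up. A row lasts 1/12 s, in which the tool goes at most 41.7 mm and 7.16 degrees, less where a joint would pass 70% of its speed; a pose out of reach is approached as far as the arm can. A call with a gripper value outside its range is refused whole. The fingers move at their own pace and stop on an object; the grip force is fixed at half the most. Time passes only in rows, so rows that repeat a pose let the fingers close. It gives the time, the measured TCP pose, the force and the opening at its end, in the units of the state.
- arm.read_state(): the state, without advancing time (a new reading comes with each control period).
- arm.get_image(name): name is "scene" or "top"; returns the picture (480x640x3 uint8, red, green, blue); there is no depth.
- arm.camera_params(name): a dict with "fx", "fy", "cx", "cy" (pixels), "rvec" (rotation vector, rad) and "tvec" (3), from world to camera coordinates, as OpenCV has them. Camera axes: x right, y down, z forward; pixel columns grow to the right and rows downward; lengths in mm; the calibration is good to about 2 mm. A picture is of the moment at which its call begins. camera_params takes no time and is no camera call.
- arm.job_done(): hands the job in, once; it reports no verdict.
Trained networks look in the newest picture that a camera, given by its name, has taken for a name from the list of things; names that differ only in an ending like _2 or _b are one class to them, and where a whole thing is asked for, a point or a joint stands for the part that bears it (a point fixed in the world has none). Each returns a list of dicts, best first, with "conf" (0 to 1); they miss things now and then, are a little off and sometimes report something else, mostly with a low value. They report only what shows in the picture. A call takes as long as a camera call.
- arm.masks_of(label, camera): "mask" (480x640 bool, what is visible of it) and "extent" ([left, top, width, height] in pixels, round what is visible of it).
The state is a dict: "clock": time; "joints": joint angles; "joint_vel": joint speeds; "joint_efforts": joint torques, N m; "position": TCP position; "ee_rot": TCP orientation; "contact_force": force on the tool from outside, world axes, zero at the start; "wrist_torque": the same for the moment, N m; "gripper_width": finger opening in mm.
Only numpy, scipy, OpenCV 4.12 (cv2) and the standard library are available. Lean on these libraries where they do the work, as an engineer would, in place of code of your own. Each camera call takes 0.05 s, during which the arm holds its last target.

## Task

Air the bench-top proofing box: first turn its black dial clockwise until the white pointer meets the red marker and let go of it, with the lid still shut. Then lift the spring-loaded lid until its orange pointer is level with the green marker on the steel arc, and finish there with the gripper still holding the lid still at that angle, since it snaps shut if released. Leave the dial as set, leave both markers where they are, and do not disturb the jar, bowl, mould, brush, cup and cutter standing around.

Things in the scene. Friction and masses are not known exactly. Their poses are not given: they have to be found in the camera images.
- proofer: Fixed proofing box, 270 (x) by 420 (y) mm; origin: centre of underside; front is -x, z up; yaw within 0.3 rad of square. Open steel box with cakes: y -210 to +90 mm, 130 high; shut lid on it, top at 142. Grey control deck: y +90 to +210 mm, flat top at 130. A steel arc (8 mm rod) stands 16 mm outside the -y side, up to 320 mm over the table.
- lid: Spring lid: steel plate 270 x 300 x 12 mm with a clear window, about 0.6 kg. Hinge axis along the proofer's y, 136 mm over the table, 135 mm behind (+x) the proofer's origin; front edge swings up, 0 to 1.2 rad. Origin: mid-thickness, mid-width (proofer y -60 mm), 200 mm in front of the hinge; axes as the proofer's when shut. Spring 0.7 N m shut, +1.4 per rad: lifting at the handle takes 5 to 9 N.
- lid_handle (a point): Centre of the lid's handle: black round bar, 12 mm thick, 130 mm long along the proofer's y, a bracket at each end. Shut: 310 mm in front of the hinge axis (40 mm in front of the lid's edge), 30 mm above it (166 mm over the table), so fingers can straddle it from above, one in front, one behind. Swings with the lid; the bar may turn between the pads.
- lid_pointer (a point): Outer end of the orange pointer on the lid's right (-y) edge, 200 mm from the hinge axis, next to the arc. It moves with the lid; with the lid shut it is level with the hinge axis.
- lid_mark_tip (a point): Point on the steel arc that the green marker (flat block 36 x 36 x 10 mm, pointing at the hinge, its mid-thickness on the mark) shows: 200 mm from the hinge axis, where the orange pointer must come, 0.35 to 0.75 rad above the shut lid. The marker is stiff and must stay where it is.
- dial (a joint): Dial angle in rad, grows clockwise seen from above; at 0 the pointer looks to the proofer's front (-x). Stays where left; friction about 0.05 N m.
- dial_grip (a point): On the dial's vertical axis at gripping height, 161 mm over the table; 90 mm in front and 150 mm left (+y) of the proofer's origin. Black skirt 72 mm wide, 7 mm high over the deck; on it a black bar grip 50 mm long, 14 mm thick, top 44 mm over the deck, lying along the line from axis to pointer.
- dial_pointer (a point): Outer end of the white pointer line, on the rim of the dial's skirt, 36 mm from the axis; turns with the dial.
- dial_mark_tip (a point): Inner end of the red marker tab (10 mm wide, 20 long) beside the dial's rim, 36 mm from the axis: where the white pointer must come. The marker is stiff and must stay where it is.
- dial_mark (a joint): Angle of the red marker about the dial's axis in rad, counted like the dial's: the dial is set when joint dial equals it. It lies 0.5 to 1.5 rad clockwise of the dial's start.
- jar: Loose glass jar with white lid, 48 mm in diameter, 75 mm high, on the deck behind the dial. Origin: centre of underside.
- bowl: Loose steel bowl, 150 mm wide, 60 mm high, on the table to the left. Origin: centre of underside.
- mould: Loose dark wooden cake mould, 205 mm long along its x, 75 mm wide, 32 mm high, on the table to the right. Origin: on its underside, near the root of its handle.
- brush: Loose pastry brush 200 mm long, lying on the table between robot and proofer. Origin: underside, its middle.
- cup: Loose white measuring cup, 72 mm wide, 80 mm high, on the table to the left. Origin: centre of underside.
- cutter: Loose steel ring cutter, 80 mm wide, 40 mm high, on the table to the right. Origin: centre of underside.

How it is judged:
By the outcome, as a careful person would: the job done as asked, in the order asked, and still so for the second after the job is handed in, while the arm keeps its last pose, push and grip.
It also fails if it takes over 48 s, if anything falls off the work surface, if the arm or the gripper's body presses on something with over 40 N, if the wrist force passes 120 N, or if a joint passes its speed limit or range.

## Working session

There is one attempt and no reset: what is moved stays moved. The work goes in short steps, Python scripts to look and compute and a shell command to move; the robot and the scene stay as the last step left them, time stands still between calls to the robot, and variables do not carry over. Pictures are saved under pics/ and viewed, and the job is handed in when it is done.

```bash
mkdir -p pics; ls
python3 - <<'E'
from bench import arm
import cv2
s=arm.read_state();print(s)
for n in("scene","top"):
    cv2.imwrite(f"pics/{n}0.png",arm.get_image(n)[:,:,::-1]);print(n,arm.camera_params(n))
E
```

```text
pics
{'clock': 0.0, 'joints': array([-9.78386122e-01,  3.85574689e-01,  6.60463367e-03, -5.29206773e-04,
       -1.19400093e+00, -2.58604774e-01]), 'joint_vel': array([ 0.00078556, -0.00015856, -0.0012369 , -0.00086766, -0.00101241,
       -0.00048576]), 'joint_efforts': array([-8.69290943e-04, -3.92286265e+01,  1.88408464e+01,  4.18639138e+00,
       -4.61252770e-03,  4.60739457e-06]), 'position': array([ 204.62095652, -589.96806387,  249.19782096]), 'ee_rot': array([-0.6965198 , -0.11724375,  0.11756171,  0.69806397]), 'contact_force': array([-0.27481233, -0.29167046,  0.0250282 ]), 'wrist_torque': array([ 0.02629205, -0.02582112,  0.08490929]), 'gripper_width': 85.2284401880191}
scene {'fx': 443.3433511968757, 'fy': 443.3433511968757, 'cx': 324.69929308758026, 'cy': 241.15319554540022, 'rvec': array([ 1.89790959,  1.56745647, -0.65471407]), 'tvec': array([-113.94110985, -252.54337376, 1764.25009395])}
top {'fx': 561.7239611826052, 'fy': 561.7239611826052, 'cx': 316.6457746754215, 'cy': 233.2610690958939, 'rvec': array([ 2.10685384, -2.16987214,  0.15432665]), 'tvec': array([  27.72226069,  522.72582047, 1683.82992414])}
```

View pics/scene0.png

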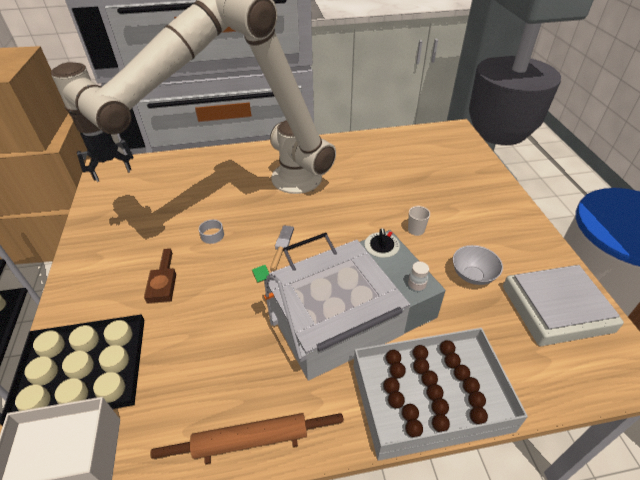

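View pics/top0.png

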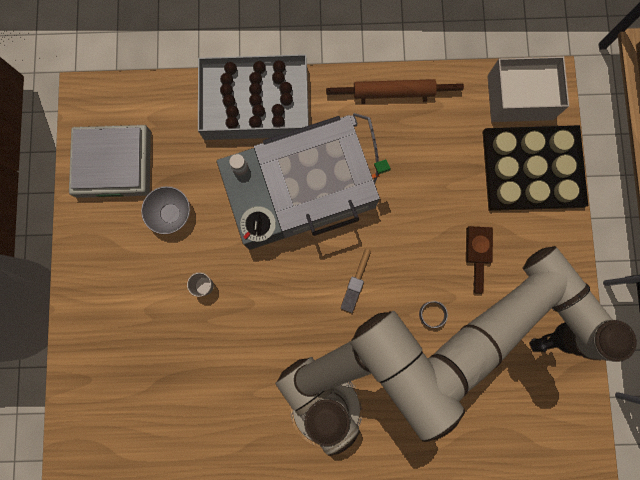

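The top view shows the proofer centred near (300,180), with the dial at (258,224), the green marker at (382,167) and the handle at (333,220). The scene view shows the dial at (382,243), the handle at (306,243) and the green marker at (261,273). Next I'll measure.

```bash
cat > h.py <<'E'
import numpy as np,cv2
from bench import arm
C={n:arm.camera_params(n) for n in("scene","top")}
def K(c):return np.array([[c['fx'],0,c['cx']],[0,c['fy'],c['cy']],[0,0,1.]])
def proj(n,P):
    c=C[n];return cv2.projectPoints(np.float64(P).reshape(-1,3),c['rvec'],c['tvec'],K(c),None)[0].reshape(-1,2)
def atz(n,uv,z):
    c=C[n];R=cv2.Rodrigues(c['rvec'])[0];o=-R.T@c['tvec']
    d=R.T@np.linalg.inv(K(c))@np.array([uv[0],uv[1],1.]);return o+d*(z-o[2])/d[2]
E
python3 - <<'E'
from h import *
for n in("scene","top"):
    im=arm.get_image(n)[:,:,::-1]
    x,y,w,h=(240,200,220,180) if n=="scene" else (200,100,200,160)
    cv2.imwrite(f"pics/{n}crop.png",cv2.resize(im[y:y+h,x:x+w],None,fx=3.6,fy=3.3 if 0 else 3.6,interpolation=cv2.INTER_CUBIC)[:600])
    for l in("proofer","lid","lid_handle","lid_pointer","dial","dial_pointer","dial_mark","jar"):
        for r in arm.masks_of(l,n)[:2]:
            v,u=np.nonzero(r['mask']);print(n,l,round(r['conf'],2),r['extent'],u.mean().round(1),v.mean().round(1),len(u))
print(arm.read_state()['clock'])
E
```

```text
scene proofer 0.69 [251.9, 228.5, 189.9, 152.2] 346.3 299.7 16486
scene lid 0.94 [261.6, 237.2, 149.6, 116.5] 334.6 294.1 9831
scene lid 0.5 [368.2, 229.9, 23.0, 23.5] 381.6 242.4 407
scene lid_handle 0.67 [264.3, 234.5, 145.8, 119.2] 335.1 294.1 9526
scene lid_pointer 0.66 [265.6, 234.5, 143.0, 120.5] 334.1 294.1 9883
scene dial 0.94 [368.8, 230.8, 28.1, 23.6] 381.9 242.5 407
scene dial_pointer 0.77 [371.2, 232.7, 24.5, 18.5] 381.2 242.5 375
scene dial_pointer 0.73 [198.7, 217.9, 25.1, 23.6] 210.8 231.0 393
scene jar 0.91 [407.1, 260.1, 21.3, 34.0] 418.1 276.7 491
top proofer 0.67 [216.9, 116.1, 170.9, 134.9] 301.5 182.7 14119
top lid 0.87 [254.2, 115.5, 127.6, 120.6] 316.3 173.5 9676
top lid 0.29 [244.1, 213.4, 27.6, 25.4] 257.3 223.4 466
top lid_handle 0.98 [254.1, 116.1, 122.0, 116.7] 316.1 173.6 9576
top lid_pointer 0.86 [251.6, 114.8, 123.1, 122.8] 316.4 173.6 9732
top dial 0.75 [246.1, 212.8, 22.6, 21.7] 257.1 223.3 425
top dial_pointer 0.69 [246.1, 212.7, 21.9, 21.4] 257.3 223.4 474
top dial_mark 0.24 [253.5, 112.8, 123.4, 124.7] 316.3 173.5 9789
top jar 0.61 [231.3, 156.4, 16.9, 21.2] 238.4 165.1 263
top jar 0.47 [245.7, 214.0, 23.1, 23.0] 257.1 223.2 484
1.0
```

View pics/scenecrop.png

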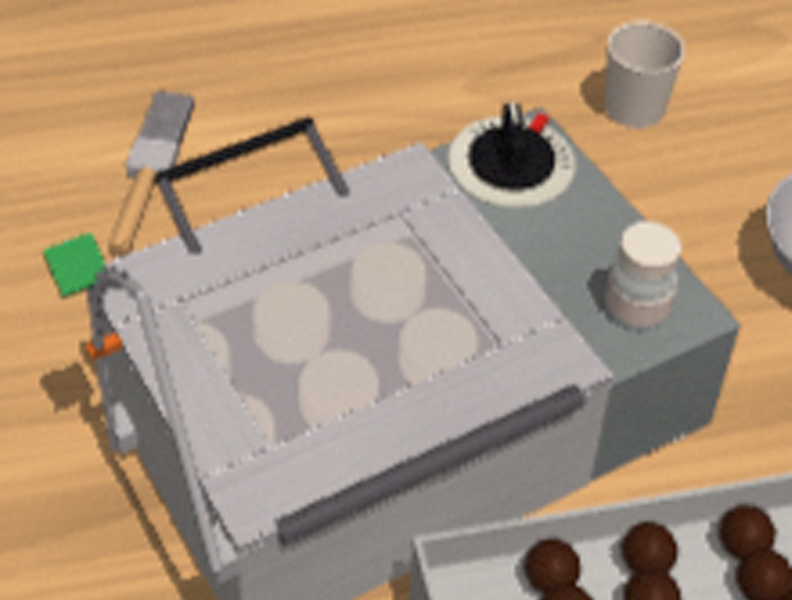

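View pics/topcrop.png

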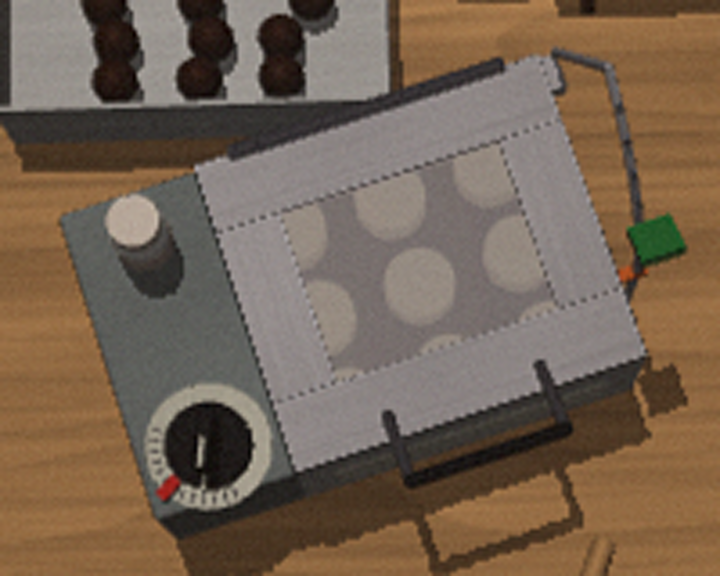

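The scene crop shows the dial's grip nearly upright, with the red tab just right of it. In the top crop the white pointer looks down at (203,480), the red tab is at (168,488), and the handle bar runs from (410,483) to (570,430). I'll fit the box pose from corners seen in both views.

```bash
cat > fit.py <<'E'
from h import *
from scipy.optimize import least_squares
T=[((62,217),(135,210,130)),((155,512),(-135,210,130)),((292,472),(-135,90,142)),((197,165),(135,90,142)),((548,57),(135,-210,142)),((645,358),(-135,-210,142)),((410,483),(-175,5,166)),((570,430),(-175,-125,166))]
S=[((740,325),(135,210,130)),((610,378),(135,90,142)),((425,147),(-135,90,142)),((165,177),(-175,-125,166)),((310,122),(-175,5,166))]
def w(p,L):
    c,s=np.cos(p[2]),np.sin(p[2]);L=np.atleast_2d(np.float64(L))
    return np.c_[p[0]+c*L[:,0]-s*L[:,1],p[1]+s*L[:,0]+c*L[:,1],L[:,2]]
def res(p):
    r=[]
    for n,D,o in(("top",T,(200,100)),("scene",S,(240,200))):
        uv=np.array([d[0] for d in D])/3.6+o
        r.append((proj(n,w(p,[d[1] for d in D]))-uv))
    return np.concatenate(r)
if __name__=="__main__":
    f=least_squares(lambda p:res(p).ravel(),[650,40,0.2],loss='soft_l1',x_scale=[100,100,.1])
    print(f.x,np.round(res(f.x),1).tolist());np.save("p.npy",f.x)
p=np.load("p.npy")
E
python3 fit.py
python3 - <<'E'
from fit import *
ax=w(p,[-90,150,161])[0];h=w(p,[-175,-60,166])[0];print("dial",ax,"handle",h)
ex=np.array([np.cos(p[2]),np.sin(p[2])]);ey=np.array([-ex[1],ex[0]])
def ang(P):
    d=P[:2]-ax[:2];return np.arctan2(d@ey,-(d@ex)),np.hypot(*d)  # clockwise from front(-x): toward +y
for nm,n,uv,z in[("ptr","top",(203/3.6+200,482/3.6+100),137),("ptr-in","top",(203/3.6+200,440/3.6+100),174),("mark","top",(168/3.6+200,488/3.6+100),134),("markS","scene",(540/3.6+240,124/3.6+200),134),("cen","top",(257.2,223.4),140)]:
    P=atz(n,uv,z);print(nm,P,ang(P))
E
```

```text
[6.74027554e+02 6.46530374e+01 2.77008237e-01] [[-0.9, -2.8], [-1.2, 1.0], [-0.1, -0.9], [-0.3, -1.4], [-1.4, -1.0], [0.5, -0.0], [-0.8, -0.9], [-1.7, 0.2], [-0.8, 0.2], [-1.4, -0.9], [-1.5, -2.2], [-1.9, -1.3], [-1.2, -0.4]]
dial [546.43666583 184.32160136 161.        ] handle [522.10766702 -40.91849235 166.        ]
ptr [511.86811536 186.2633377  137.        ] (np.float64(0.3331198771457365), np.float64(34.62304177680255))
ptr-in [539.61732153 181.61050157 174.        ] (np.float64(-0.10139308473602995), np.float64(7.338495678961379))
mark [508.297462   214.89440211 134.        ] (np.float64(0.9527306518857922), np.float64(48.88041545247158))
markS [513.87654816 220.03651553 134.        ] (np.float64(1.1085807343993253), np.float64(48.32924949599065))
cen [542.09464522 183.18402444 140.        ] (np.float64(0.020774731682310865), np.float64(4.488565945468813))
```

```bash
sed -i 's|/3.6+o|/3.6+o-0.36|' fit.py; python3 fit.py
python3 - <<'E'
from fit import *
print(w(p,[[-90,150,161],[-175,-60,166]]))
for n,(x,y,ww,hh) in(("scene",(355,215,70,52)),("top",(225,195,70,52))):
    im=arm.get_image(n)[:,:,::-1]
    big=cv2.resize(im,None,fx=11,fy=11,interpolation=cv2.INTER_CUBIC) 
    def P(L):return [tuple(int(a) for a in (q+.5)*11) for q in proj(n,w(p,L))]
    for t in np.arange(0,2,.25):
        a,b=P([[-90-38*np.cos(t),150+38*np.sin(t),137],[-90-46*np.cos(t),150+46*np.sin(t),137]]);cv2.line(big,a,b,(255,0,255) if t else (255,255,0),1)
    for c in [[-90,150,137],[-90,150,174]]: cv2.circle(big,P([c])[0],4,(0,255,0),1)
    q=P([[-135,210,130],[-135,90,130],[135,90,130],[135,210,130]])
    cv2.polylines(big,[np.array(q)],True,(0,255,255),1)
    cv2.imwrite(f"pics/{n}dial.png",big[y*11:(y+hh)*11,x*11:(x+ww)*11])
    x,y=(240,200) if n=="scene" else(200,100)
    big=cv2.resize(im,None,fx=3.6,fy=3.6,interpolation=cv2.INTER_CUBIC)
    def P(L):return np.array([[int(a) for a in (q+.5)*3.6] for q in proj(n,w(p,L))])
    for q in([[-135,210,130],[-135,90,130],[135,90,130],[135,210,130]],[[-135,-210,142],[-135,90,142],[135,90,142],[135,-210,142]],[[-175,5,166],[-175,-125,166],[-175,-60,166]],[[-135,-210,0],[-135,210,0],[135,210,0],[135,-210,0]],
      [[135-200*np.cos(t),-226,136+200*np.sin(t)] for t in np.arange(0,.81,.1)]):
        cv2.polylines(big,[P(q)],True,(0,0,255),1)
    cv2.imwrite(f"pics/{n}fit.png",big[int(y*3.6):int(y*3.6)+600,int(x*3.6):int(x*3.6)+792])
E
```

```text
[6.74173246e+02 6.52184171e+01 2.79227975e-01] [[-0.8, -2.3], [-0.9, 1.5], [0.2, -0.5], [-0.2, -1.0], [-1.3, -0.8], [0.7, 0.1], [-0.5, -0.6], [-1.5, 0.3], [-0.2, 0.4], [-0.7, -0.7], [-1.1, -1.9], [-1.4, -0.8], [-0.8, -0.0]]
[[546.31703939 184.60346832 161.        ]
 [522.4880739  -40.69007443 166.        ]]
```

View pics/topfit.png

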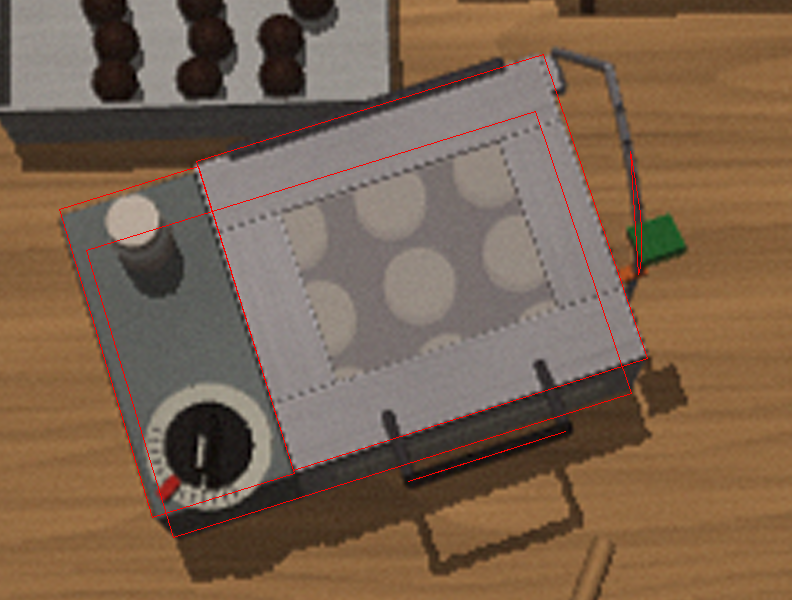

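View pics/scenefit.png

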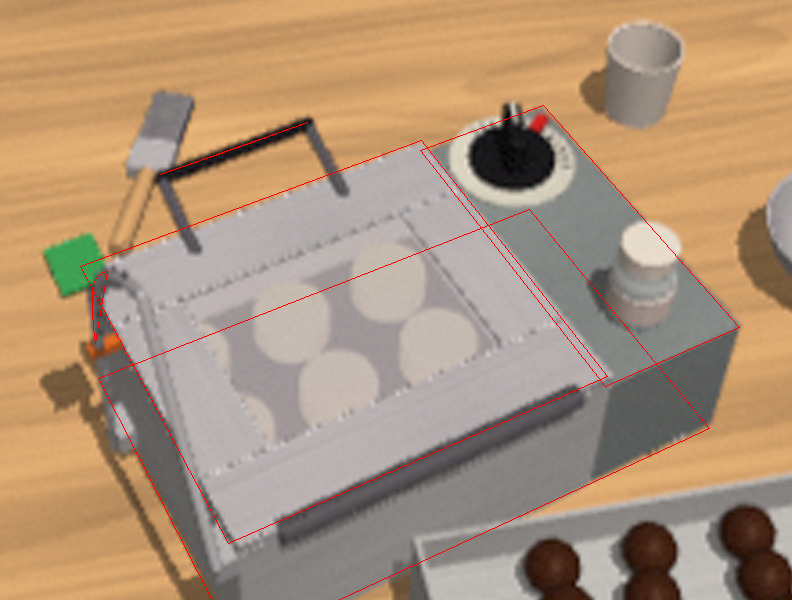

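View pics/topdial.png

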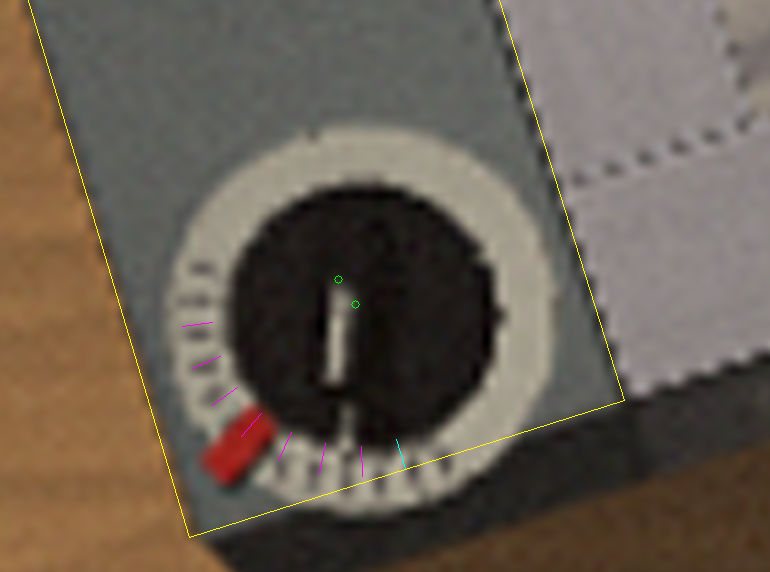

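View pics/scenedial.png

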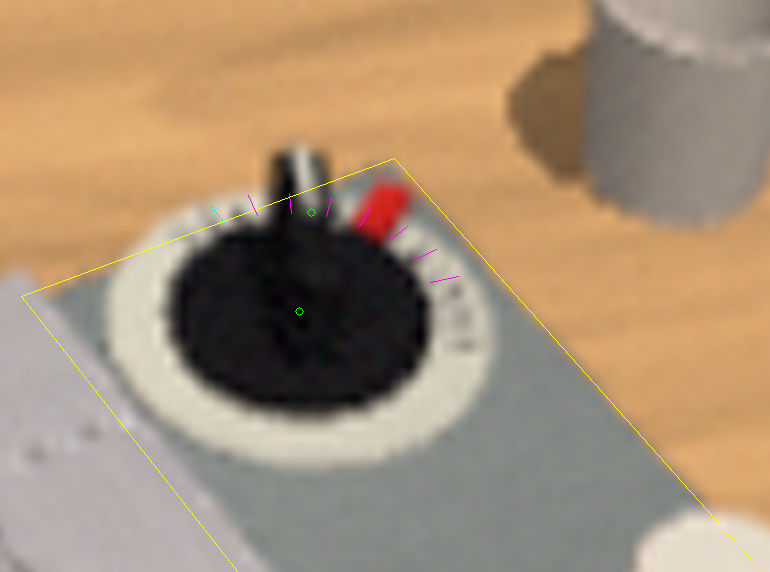

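The fit overlays sit within about 1 px of the edges. In the top dial view the pointer end is at (348,445), the red tab's inner end is at (262,420) and the skirt centre is at (363,312). I'll now work out the angles and the first move.

```bash
cat >> h.py <<'E'
from scipy.spatial.transform import Rotation as Ro
def need(pos,zdir,base=None,label=""):
    s=arm.read_state();R=Ro.from_quat(s['ee_rot']).as_matrix()
    y=np.array([0,0,-1.]);z=np.array([zdir[0],zdir[1],0.]);z/=np.linalg.norm(z)
    if z@R[:,2]<0:z=-z
    G=np.c_[np.cross(y,z),y,z]
    d=R.T@(np.array(pos)-s['position'])/10
    print(label,"clock",s['clock'].__round__(2),"pos",s['position'].round(1),"w",round(s['gripper_width'],1),"F",s['contact_force'].round(1),"\n shift cm",d.round(2),"turn deg",np.degrees(Ro.from_matrix(R.T@G).as_rotvec()).round(1))
E
python3 - <<'E'
from fit import *
def P(u,v,z):return atz("top",((u/11)+225-.5,v/11+195-.5),z)
c=P(363,312,137)
for nm,q in(("ptr",P(348,445,137)),("mk in",P(262,420,135)),("mk out",P(220,468,135))):
    d=(q-c)[:2];print(nm,np.arctan2(d[1],-d[0])+p[2],np.hypot(*d))
print(c)
s=arm.read_state();print(Ro.from_quat(s['ee_rot']).as_matrix().round(3))
a=0.12
need([546,184,250],[np.sin(a),np.cos(a)])
E
```

```text
ptr 0.4029756148668376 35.6772453625445
mk in 1.0557417515616134 38.888729823581805
mk out 1.0424488148212925 55.63869918424278
[544.17302323 182.63020537 137.        ]
[[ 0.945 -0.    -0.328]
 [ 0.328 -0.     0.945]
 [-0.    -1.    -0.   ]]
 clock 1.1 pos [ 204.8 -590.5  250.3] w 85.3 F [-0.8 -0.7 -0.6] 
 shift cm [5.761e+01 3.000e-02 6.199e+01] turn deg [ 0. 26. -0.]
```

```bash
python3 -m inch '[[0.55,29,0,31,0,13,0],[0.55,29,0,31,0,13,0],[0.55,29,0,31,0,13,0],[0.55,29,0,31,0,13,0],[0.55,29,0,31,0,13,0],[0.55,29,0,31,0,13,0],[0.55,29,0,31,0,13,0],[0.55,29,0,31,0,13,0],[0.55,29,0,31,0,13,0],[0.55,29,0,31,0,13,0],[0.55,29,0,31,0,13,0]]'
python3 - <<'E'
from h import *
print(arm.read_state()['joints'].round(2))
need([546,184,250],[np.sin(.12),np.cos(.12)])
E
```

```text
clock: 2.02
position: [379.0, -198.7, 251.0]
ee_rot: [-0.706, -0.041, 0.039, 0.706]
contact_force: [-0.0, 0.2, 0.0]
gripper_width: 46.9
[-0.1   0.04 -0.44 -0.   -1.09 -1.36]
 clock 2.02 pos [ 379.  -198.7  251. ] w 46.9 F [-0.   0.2  0. ] 
 shift cm [20.91  0.14 36.15] turn deg [-0.  13.3  0.1]
```

```bash
python3 -m inch '[[0.55,0,0,0,0,-40,0],[0.55,0,0,0,0,-40,0],[0.55,4,0,7,0,-40,0],[0.55,8,0,14,0,-40,0],[0.55,12,0,21,0,-40,0],[0.55,16,0,28,0,-80,0],[0.55,20.9,0,36.1,0,-80,0],[0.55,20.9,0,36.1,0,-80,0],[0.55,20.9,0,36.1,0,-80,0],[0.55,20.9,0,36.1,0,-80,0],[0.55,20.9,0,36.1,0,-80,0],[0.55,20.9,0,36.1,0,-120,0],[0.55,20.9,0,36.1,0,-120,0],[0.55,20.9,0,36.1,0,-120,0],[0.55,20.9,0,36.1,0,-120,0],[0.55,20.9,0,36.1,0,-120,0],[0.55,20.9,0,36.1,0,-120,0]]'
python3 - <<'E'
from h import *
print(arm.read_state()['joints'].round(2))
need([546,184,250],[np.sin(.12),np.cos(.12)])
E
```

```text
clock: 3.43
position: [546.7, 178.5, 250.1]
ee_rot: [-0.319, -0.631, 0.631, 0.319]
contact_force: [-0.1, -0.1, -0.2]
gripper_width: 46.7
[ 0.6   0.3  -0.12  0.   -1.15  0.04]
 clock 3.43 pos [546.7 178.5 250.1] w 46.7 F [-0.1 -0.1 -0.2] 
 shift cm [ 0.48  0.01 -0.27] turn deg [ -0.  -46.7   0. ]
```

```bash
python3 -m inch '[[0.55,0,0,0,0,-47,0],[0.55,0,0,0,0,-47,0],[0.55,0,0,0,0,-47,0],[0.55,0,0,0,0,-47,0],[0.55,0,0,0,0,-47,0],[0.55,0,0,0,0,-47,0],[0.55,0,0,0,0,-47,0],[0.55,0,0,0,0,-47,0]]'
python3 - <<'E'
from h import *
print(arm.read_state()['joints'].round(2))
need([546,184,250],[np.sin(.12),np.cos(.12)])
for n,(x,y,w,h) in(("scene",(335,130,110,140)),("top",(190,130,150,120))):
    im=arm.get_image(n)[:,:,::-1]
    k=5 if n=="top" else 4.2
    big=cv2.resize(im,None,fx=k,fy=k,interpolation=cv2.INTER_CUBIC)
    s=arm.read_state();R=Ro.from_quat(s['ee_rot']).as_matrix()
    for d in(-19,0,54): 
        q=proj(n,s['position']+R@[0,-d,0])[0]
        cv2.circle(big,tuple(int(a) for a in (q+.5)*k),4,(0,0,255),1)
    cv2.imwrite(f"pics/{n}g.png",big[int(y*k):int((y+h)*k),int(x*k):int((x+w)*k)])
E
```

```text
clock: 4.1
position: [546.6, 178.3, 250.3]
ee_rot: [-0.042, -0.706, 0.706, 0.042]
contact_force: [-0.3, 0.4, 0.2]
gripper_width: 46.8
[ 0.6   0.3  -0.12  0.   -1.15  0.85]
 clock 4.1 pos [546.6 178.3 250.3] w 46.8 F [-0.3  0.4  0.2] 
 shift cm [ 0.13  0.03 -0.55] turn deg [-0.  0.  0.]
```

View pics/sceneg.png

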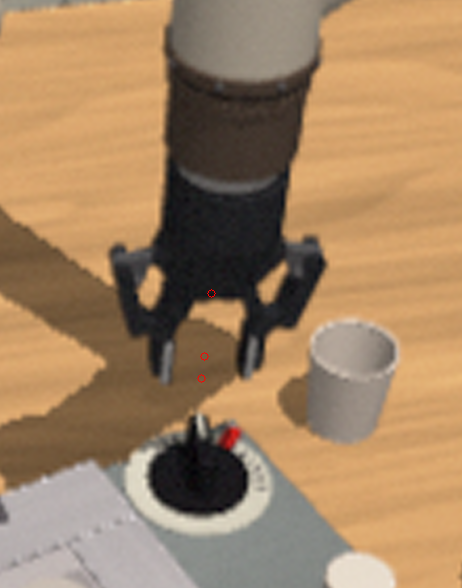

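View pics/topg.png

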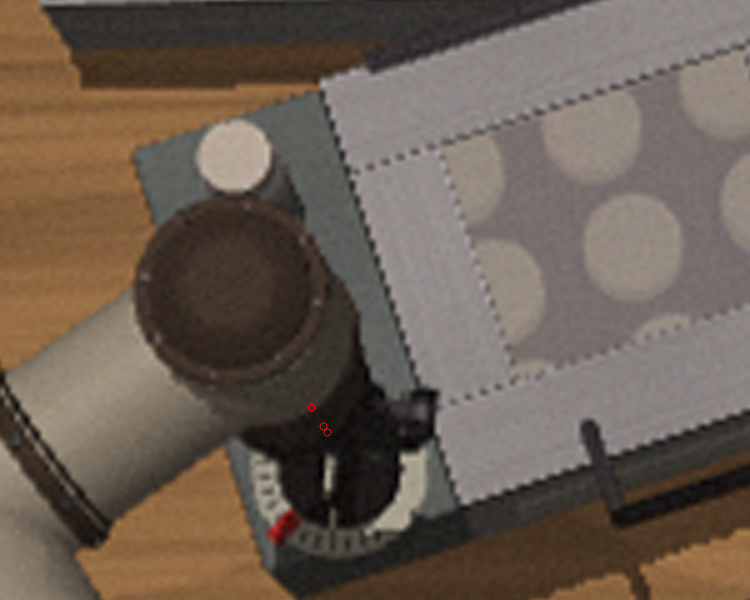

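The scene view shows the open fingers straddling the bar's axis, with the finger gap about 1 px right of the projected TCP. The top view agrees, so I'll take the dial at about (545,182), descend and close.

```bash
python3 -m inch '[[0.55,0.2,0,-0.35,0,0,0],[0.55,0.2,3,-0.35,0,0,0],[0.55,0.2,6,-0.35,0,0,0],[0.55,0.2,8,-0.35,0,0,0],[0.55,0.2,8.9,-0.35,0,0,0],[0.55,0.2,8.9,-0.35,0,0,0],[0.55,0.2,8.9,-0.35,0,0,0]]'
python3 - <<'E'
from h import *
for n,(x,y,w,h) in(("scene",(335,150,110,120)),):
    im=arm.get_image(n)[:,:,::-1]
    cv2.imwrite(f"pics/{n}g2.png",cv2.resize(im[y:y+h,x:x+w],None,fx=5,fy=5,interpolation=cv2.INTER_CUBIC))
E
```

```text
clock: 4.78
position: [545.5, 182.7, 161.9]
ee_rot: [-0.043, -0.706, 0.706, 0.042]
contact_force: [0.4, -0.2, 1.3]
gripper_width: 47.2
```

View pics/sceneg2.png

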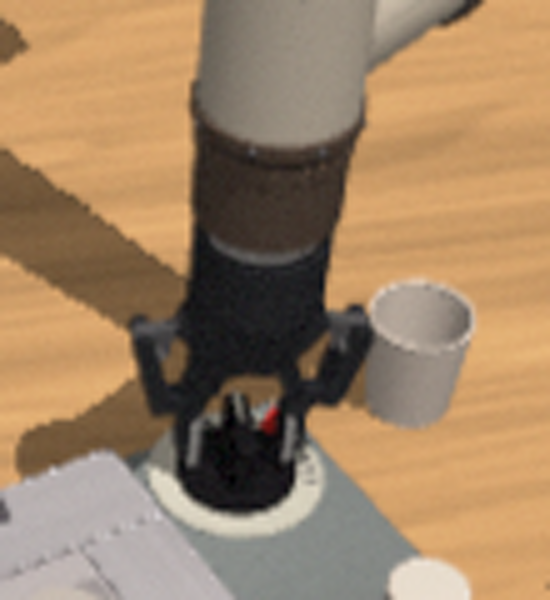

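The bar at (240,440) sits centred between the fingers at (195,440) and (288,440), so I'll close.

```bash
python3 -m inch '[[0,0,0,0,0,0,0],[0,0,0,0,0,0,0],[0,0,0,0,0,0,0],[0,0,0,0,0,0,0],[0,0,0,0,0,0,0],[0,0,0,0,0,0,0]]'; python3 -c "
from bench import arm
s=arm.read_state();print(s['contact_force'],s['wrist_torque'],s['joints'].round(2))"
```

```text
clock: 5.33
position: [545.7, 183.6, 162.8]
ee_rot: [0.043, 0.707, -0.705, -0.041]
contact_force: [-2.5, 4.9, 6.4]
gripper_width: 13.4
[-2.53823279  4.86879402  6.44397119] [1.25227844 0.67991803 0.02485811] [ 0.61  0.38 -0.24 -0.   -0.95  0.85]
```

```bash
python3 -m inch '[[0,0,0,0,0,5,0],[0,0,0,0,0,10,0],[0,0,0,0,0,15,0],[0,0,0,0,0,20,0],[0,0,0,0,0,25,0],[0,0,0,0,0,30,0],[0,0,0,0,0,35,0],[0,0,0,0,0,37,0],[0,0,0,0,0,37,0],[0,0,0,0,0,37,0]]'
python3 - <<'E'
from h import *
s=arm.read_state();print(s['contact_force'],s['wrist_torque'],s['joints'].round(2))
for n,(x,y,w,h) in(("scene",(355,205,70,52)),("top",(225,195,70,52))):
    im=arm.get_image(n)[:,:,::-1]
    cv2.imwrite(f"pics/{n}t.png",cv2.resize(im[y:y+h,x:x+w],None,fx=11,fy=11,interpolation=cv2.INTER_CUBIC))
E
```

```text
clock: 6.17
position: [545.9, 184.1, 162.8]
ee_rot: [0.265, 0.657, -0.655, -0.263]
contact_force: [-3.0, 6.7, 5.2]
gripper_width: 13.0
[-2.95645702  6.65303249  5.22337462] [1.5924846  0.64155012 0.03299243] [ 0.61  0.38 -0.24 -0.   -0.95  0.2 ]
```

View pics/topt.png

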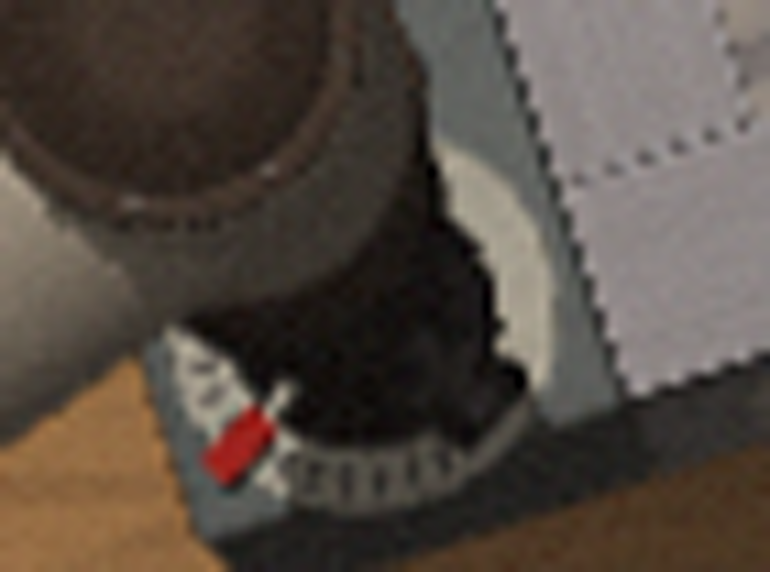

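View pics/scenet.png

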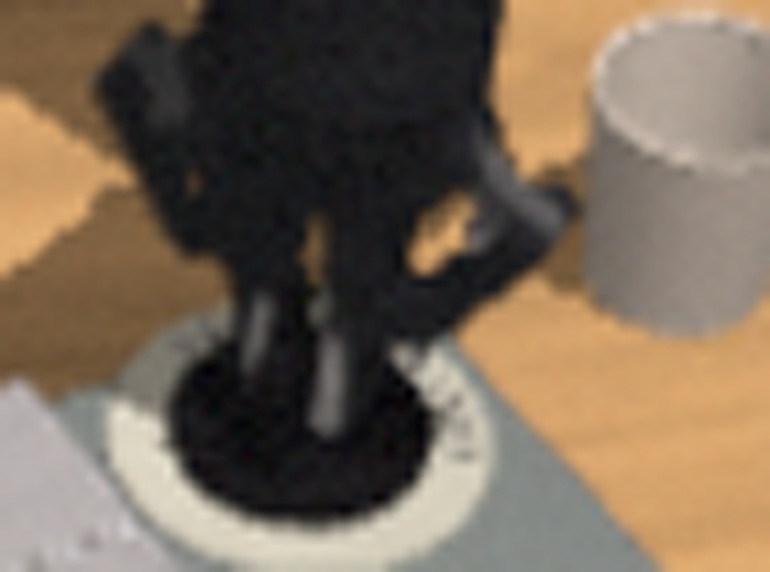

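The white pointer at (284,395) now lines up with the red tab (inner end at 267,415). I'll release, rise straight up and check with a clear view.

```bash
python3 -m inch '[[0.5,0,0,0,0,0,0],[0.5,0,0,0,0,0,0],[0.5,0,0,0,0,0,0],[0.5,0,-1,0,0,0,0],[0.5,0,-4,0,0,0,0],[0.5,0,-8,0,0,0,0],[0.5,0,-10,0,0,0,0],[0.5,0,-10,0,0,0,0]]'
python3 - <<'E'
from fit import *
yx=[np.cos(p[2]),np.sin(p[2])]
h=w(p,[-175,-60,166])[0]
print(h,arm.read_state()['joints'].round(2));need([h[0],h[1],250],yx)
for n,(x,y,ww,hh) in(("top",(225,195,70,52)),):
    im=arm.get_image(n)[:,:,::-1]
    cv2.imwrite(f"pics/{n}t2.png",cv2.resize(im[y:y+hh,x:x+ww],None,fx=11,fy=11,interpolation=cv2.INTER_CUBIC))
E
```

```text
clock: 6.93
position: [547.5, 182.9, 268.1]
ee_rot: [0.267, 0.659, -0.653, -0.261]
contact_force: [0.5, -0.2, 0.5]
gripper_width: 42.5
[522.4880739  -40.69007443 166.        ] [ 0.6   0.29 -0.09  0.   -1.18  0.2 ]
 clock 6.93 pos [547.5 182.9 268.1] w 42.5 F [ 0.5 -0.2  0.5] 
 shift cm [-13.68   1.68  17.88] turn deg [ 0.7 30.2 -0.1]
```

View pics/topt2.png

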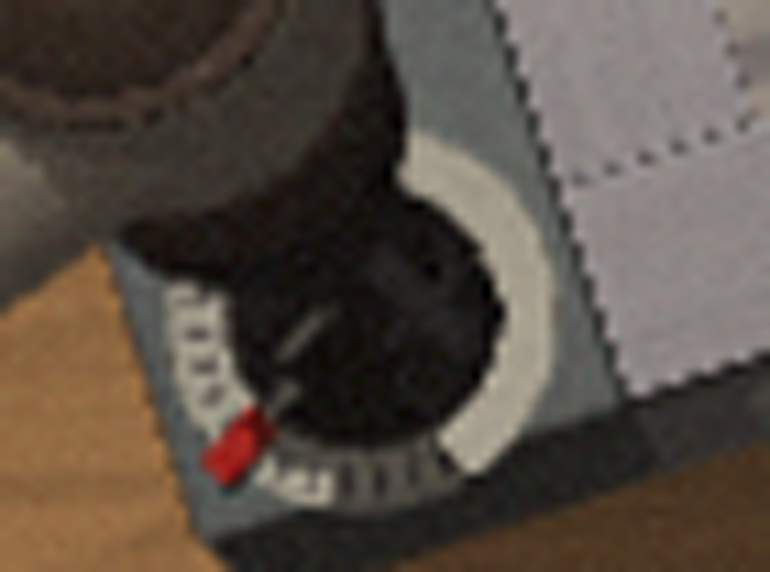

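The pointer at (287,390) still points at the tab at (267,415) after release. Next I'll move over the handle.

```bash
python3 -m inch '[[0.6,-13.7,0,18,0,30,0],[0.6,-13.7,0,18,0,30,0],[0.6,-13.7,0,18,0,30,0],[0.6,-13.7,0,18,0,30,0],[0.6,-13.7,0,18,0,30,0],[0.6,-13.7,0,18,0,30,0],[0.6,-13.7,0,18,0,30,0],[0.6,-13.7,0,18,0,30,0]]'
python3 - <<'E'
from fit import *
yx=[np.cos(p[2]),np.sin(p[2])]
h=w(p,[-175,-60,166])[0]
print(arm.read_state()['joints'].round(2));need([h[0]-1,h[1]-1.5,166],yx)
for n,(x,y,ww,hh),k in(("top",(225,195,70,52),11),("scene",(240,160,190,140),4.2)):
    im=arm.get_image(n)[:,:,::-1]
    cv2.imwrite(f"pics/{n}l.png",cv2.resize(im[y:y+hh,x:x+ww],None,fx=k,fy=k,interpolation=cv2.INTER_CUBIC))
E
```

```text
clock: 7.65
position: [518.1, -43.6, 260.6]
ee_rot: [-0.425, -0.564, 0.565, 0.426]
contact_force: [-0.4, -0.4, -0.2]
gripper_width: 51.5
[ 0.23  0.2  -0.23 -0.   -1.14  0.05]
 clock 7.65 pos [518.1 -43.6 260.6] w 51.5 F [-0.4 -0.4 -0.2] 
 shift cm [ 0.04  9.45 -0.38] turn deg [-0.1 -0.   0. ]
```

View pics/topl.png

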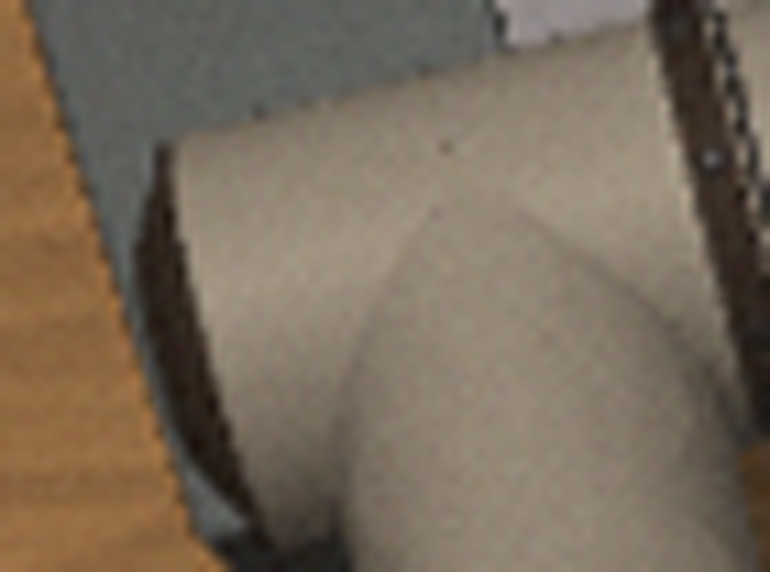

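View pics/scenel.png

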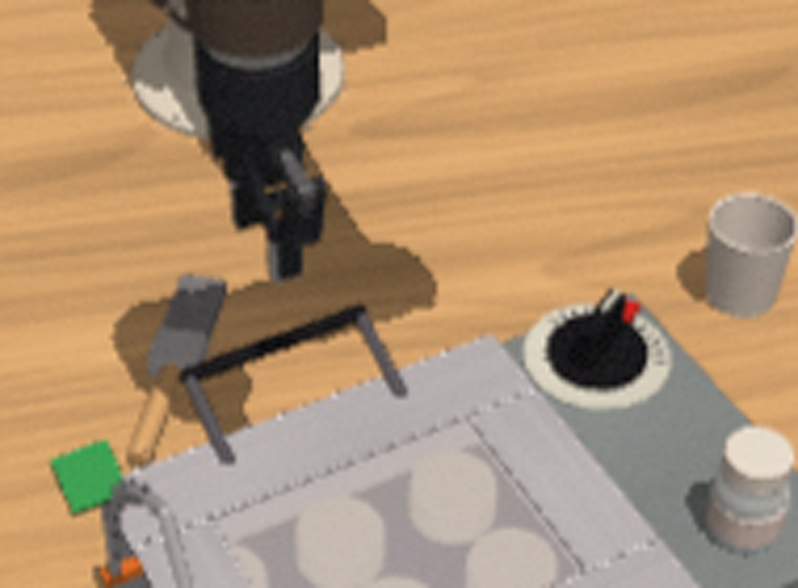

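The scene view shows the gripper above the bar's middle at about (285,265), with the bar running from (185,375) to (360,310). I'll descend and close.

```bash
python3 -m inch '[[0.5,0,0,-0.4,0,0,0],[0.5,0,3,-0.4,0,0,0],[0.5,0,6,-0.4,0,0,0],[0.5,0,8,-0.4,0,0,0],[0.5,0,9.4,-0.4,0,0,0],[0.5,0,9.4,-0.4,0,0,0],[0.5,0,9.4,-0.4,0,0,0]]'
python3 - <<'E'
from fit import *
h=w(p,[-175,-60,166])[0];need([h[0]-1,h[1]-1.5,166],[np.cos(p[2]),np.sin(p[2])])
im=arm.get_image("scene")[:,:,::-1];x,y,ww,hh=240,190,120,90
cv2.imwrite(f"pics/h1.png",cv2.resize(im[y:y+hh,x:x+ww],None,fx=6,fy=6,interpolation=cv2.INTER_CUBIC))
E
```

```text
clock: 8.33
position: [523.0, -40.4, 166.8]
ee_rot: [-0.424, -0.565, 0.566, 0.425]
contact_force: [0.6, -0.1, 0.2]
gripper_width: 42.7
 clock 8.33 pos [523.  -40.4 166.8] w 42.7 F [ 0.6 -0.1  0.2] 
 shift cm [-0.13  0.09  0.2 ] turn deg [-0.1  0.2 -0. ]
```

View pics/h1.png

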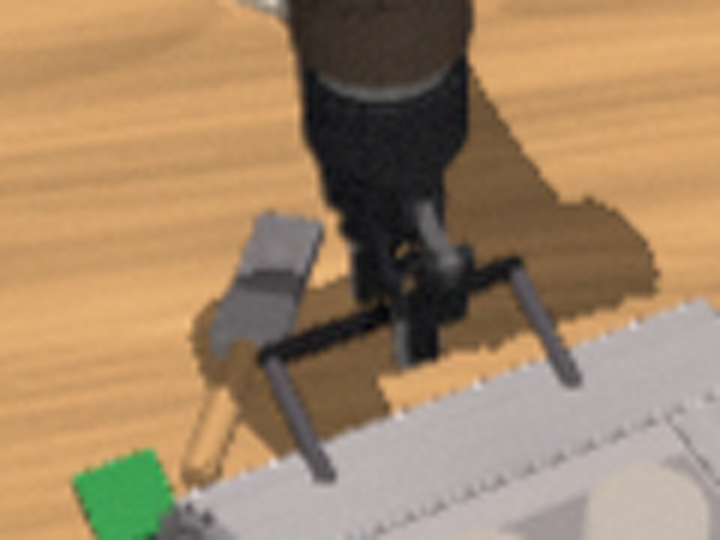

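The bar from (262,355) to (520,265) passes between the fingers. Closing.

```bash
python3 -m inch '[[0,0,0,0,0,0,0],[0,0,0,0,0,0,0],[0,0,0,0,0,0,0],[0,0,0,0,0,0,0],[0,0,0,0,0,0,0]]'
python3 - <<'E'
from fit import *
import json
s=arm.read_state();print(s['contact_force'],s['joints'].round(2))
# marker: green pixels in both views
for n in("top","scene"):
    im=arm.get_image(n);hsv=cv2.cvtColor(im,cv2.COLOR_RGB2HSV)
    m=cv2.inRange(hsv,(50,120,50),(75,255,255));N,l,st,ce=cv2.connectedComponentsWithStats(m)
    i=1+np.argmax(st[1:,4]) if N>1 else 0;print(n,st[i],ce[i])
    x,y,ww,hh=(345,140,60,45) if n=="top" else (240,245,60,45)
    cv2.imwrite(f"pics/{n}m.png",cv2.resize(im[y:y+hh,x:x+ww,::-1],None,fx=12,fy=12,interpolation=cv2.INTER_CUBIC))
E
```

```text
clock: 8.8
position: [525.8, -40.2, 169.0]
ee_rot: [0.427, 0.568, -0.563, -0.423]
contact_force: [4.4, 2.9, -1.2]
gripper_width: 10.2
[ 4.4002632   2.94703388 -1.24933928] [ 0.23  0.29 -0.35  0.   -0.92  0.05]
top [374 160  16  13 132] [381.79545455 165.6969697 ]
scene [252 265  17  17 174] [260.39655172 272.8908046 ]
```

View pics/topm.png

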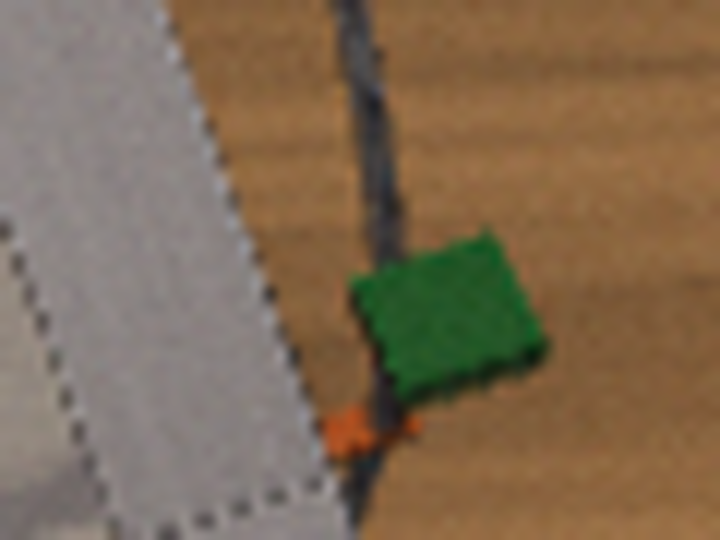

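View pics/scenem.png

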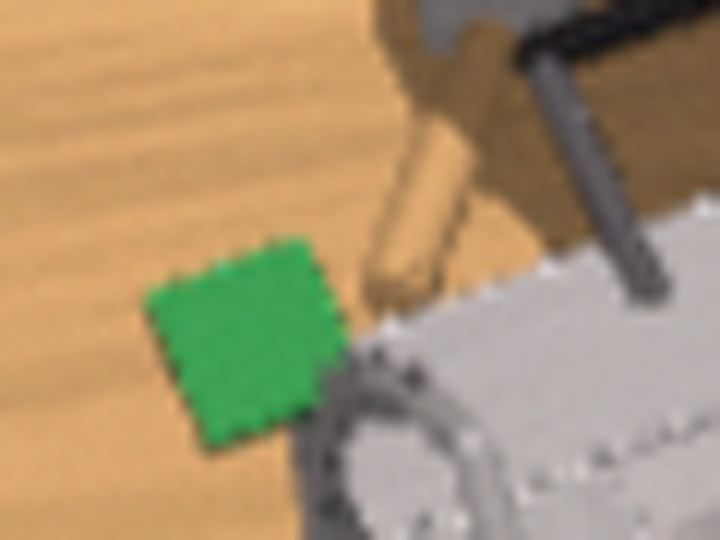

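The bar is gripped (width 10). The green block's top-face corners are clear in both crops: top (352,283),(490,232),(545,345),(400,395) and scene (148,298),(305,240),(212,450). I'll fit its angle.

```bash
cat > mk.py <<'E'
from fit import *
off={}
R0=res(p);off["top"]=np.median(R0[:8],0);off["scene"]=np.median(R0[8:],0)
print(off)
t=(np.array([(352,283),(490,232),(545,345),(400,395)])+0.)/12+[345,140]-.46
s=(np.array([(148,298),(305,240),(212,450)])+0.)/12+[240,245]-.46
def pt(th,r,y,n):return [135-r*np.cos(th)+n*np.sin(th)*-1*-1,y,136+r*np.sin(th)+n*np.cos(th)]
def mod(q):
    th,r0,y0=q;a=[]
    # order: top view: (arc side, back),( -y, back),(-y, front),(arc side, front)
    c=lambda dr,dy:pt(th,r0+dr,y0+dy,5)
    T_=[c(-18,18),c(-18,-18),c(18,-18),c(18,18)]
    S_=[c(18,-18),c(18,18),c(-18,-18)]
    return proj("top",w(p,T_))-off["top"],proj("scene",w(p,S_))-off["scene"]
if __name__=="__main__":
    for use in("both","top","scene"):
        def r(q):
            a,b=mod(q);return np.r_[(a-t).ravel()*(use!="scene"),(b-s).ravel()*(use!="top"),(q[1]-218)/20,(q[2]+226-0)/20]
        f=least_squares(r,[.5,218,-240],x_scale=[.1,10,10]);print(use,f.x,f.cost,np.round(r(f.x),1))
    arr=[proj(n,w(p,pt(f.x[0],f.x[1],f.x[2],0))) for n in("top","scene")];print(arr)
E
python3 mk.py
```

```text
{'top': array([-0.65719128, -0.57670457]), 'scene': array([-0.7848097, -0.6519739])}
both [   0.43540207  218.51630071 -231.16293134] 0.9810769457476349 [-0.  -0.2  0.7  0.2  0.6  0.2  0.2 -0.1  0.3 -0.1  0.8 -0.1  0.3  0.2
  0.  -0.3]
top [   0.43329672  217.68366859 -230.29693028] 0.2559136867571521 [-0.4 -0.2  0.3  0.2  0.2  0.2 -0.1 -0.1  0.   0.   0.   0.   0.   0.
 -0.  -0.2]
scene [   0.39196299  221.77585856 -230.60027411] 0.08216525827113866 [ 0.   0.   0.   0.   0.   0.   0.   0.  -0.1  0.   0.2  0.  -0.1 -0.
  0.2 -0.2]
[array([[381.87091501, 169.28302446]]), array([[260.32228694, 273.23228697]])]
```

All three fits agree with the 200 mm geometry, with the marker at about 0.43 rad. I'll lift along the arc to 0.38, keeping the tool vertical, then compare visually.

```bash
python3 -m inch '[[0,0,-0.8,-0.05,0,0,0],[0,0,-1.55,-0.2,0,0,0],[0,0,-2.3,-0.3,0,0,0],[0,0,-3.1,-0.45,0,0,0],[0,0,-3.85,-0.6,0,0,0],[0,0,-4.6,-0.8,0,0,0],[0,0,-5.35,-1.0,0,0,0],[0,0,-6.1,-1.2,0,0,0],[0,0,-6.85,-1.45,0,0,0],[0,0,-7.6,-1.7,0,0,0],[0,0,-8.3,-1.98,0,0,0],[0,0,-9.0,-2.27,0,0,0],[0,0,-9.75,-2.6,0,0,0],[0,0,-10.45,-2.9,0,0,0],[0,0,-11,-3.15,0,0,0],[0,0,-11.3,-3.3,0,0,0],[0,0,-11.3,-3.3,0,0,0],[0,0,-11.3,-3.3,0,0,0]]'
cat > look.py <<'E'
from fit import *
import sys
k=sys.argv[1]
s=arm.read_state();print(s['clock'],s['position'].round(1),s['contact_force'].round(1),s['gripper_width'].round(1))
for n in("top","scene"):
    im=arm.get_image(n)
    x,y,ww,hh=(345,140,60,45) if n=="top" else (240,245,60,45)
    cv2.imwrite(f"pics/{n}{k}.png",cv2.resize(im[y:y+hh,x:x+ww,::-1],None,fx=12,fy=12,interpolation=cv2.INTER_CUBIC))
    if n=="scene":cv2.imwrite(f"pics/full{k}.png",im[:,:,::-1])
E
python3 look.py a
```

```text
clock: 10.4
position: [554.8, -31.4, 278.2]
ee_rot: [0.424, 0.566, -0.565, -0.425]
contact_force: [5.8, 0.1, -10.8]
gripper_width: 9.7Traceback (most recent call last):
  File "look.py", line 4, in <module>
    s=arm.read_state();print(s['clock'],s['position'].round(1),s['contact_force'].round(1),s['gripper_width'].round(1))
                                                                                           ^^^^^^^^^^^^^^^^^^^^^^^^
AttributeError: 'float' object has no attribute 'round'
```

```bash
sed -i "s/s\['gripper_width'\].round(1)/s['gripper_width']/" look.py; python3 look.py a
```

```text
10.4 [554.8 -31.4 278.2] [  5.8   0.1 -10.8] 9.744113478171137
```

View pics/topa.png

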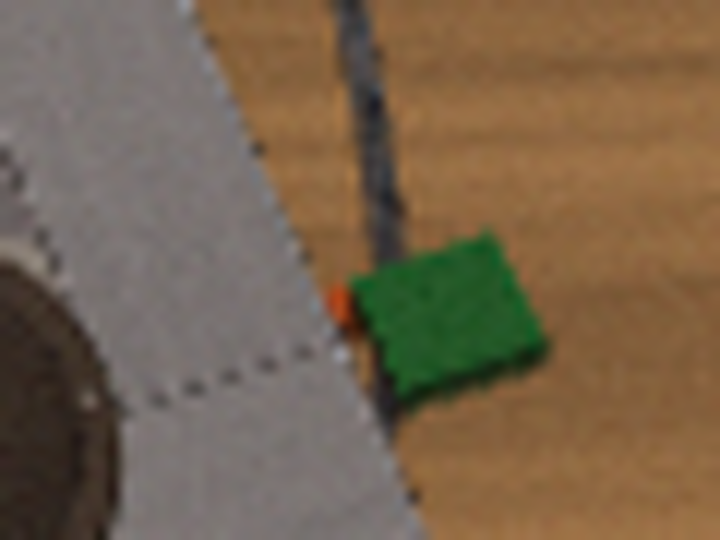

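View pics/scenea.png

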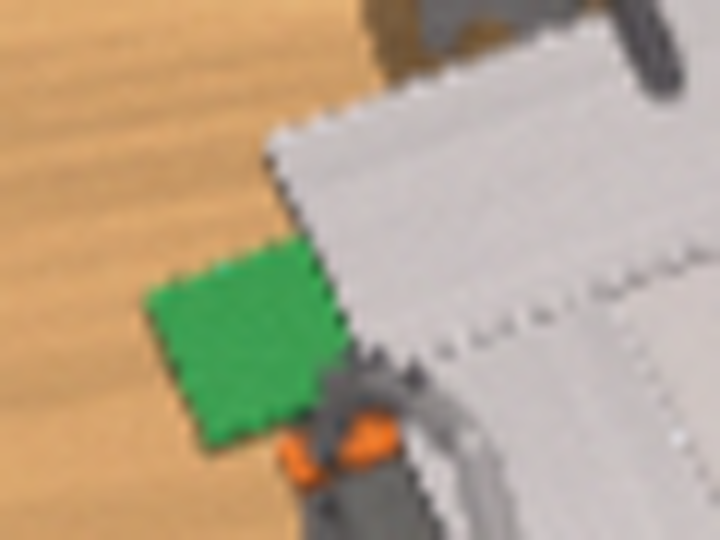

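View pics/fulla.png

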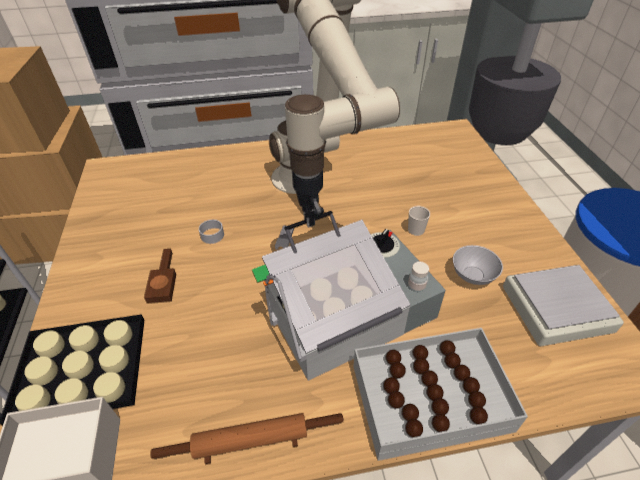

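The scene view shows the orange pointer end at crop (292,465), still below the green block's inner edge ((212,450) to about (369,392)). The dial pointer still meets the red tab. I'll quantify the remaining angle.

Run:
```python
from mk import *
im0=cv2.imread("pics/scene0.png");
def cr(n,P):
    q=proj(n,w(p,P))-off[n];o=[345,140] if n=="top" else [240,245];return ((q-o+.46)*12).round(0)
for th in(0,.34,.36,.38,.40,.42,.44,.46):
    L=[pt(th,200,y,0) for y in(-215,-226,-236)]
    c=[pt(th,270,-210,6)]
    print(th,"scene ptr",cr("scene",L).tolist(),"lid corner",cr("scene",c).tolist(),"top ptr",cr("top",L).tolist(),cr("top",c).tolist())
def pix(n,im):
    hsv=cv2.cvtColor(im,cv2.COLOR_BGR2HSV);m=cv2.inRange(hsv,(5,170,120),(14,255,255))
    x,y=(345,140) if n=="top" else (240,245)
    v,u=np.nonzero(m[y:y+45,x:x+60]);print(n,list(zip(u.tolist(),v.tolist())))
for n in("top","scene"):pix(n,cv2.imread(f"pics/{n}0.png"));
for n in("top","scene"):pix(n,arm.get_image(n)[:,:,::-1])
```

```text
{'top': array([-0.65719128, -0.57670457]), 'scene': array([-0.7848097, -0.6519739])}
0 scene ptr [[374.0, 593.0], [328.0, 611.0], [285.0, 627.0]] lid corner [[279.0, 354.0]] top ptr [[353.0, 455.0], [395.0, 442.0], [434.0, 430.0]] [[427.0, 723.0]]
0.34 scene ptr [[365.0, 435.0], [316.0, 453.0], [272.0, 470.0]] lid corner [[264.0, 137.0]] top ptr [[363.0, 339.0], [407.0, 325.0], [447.0, 313.0]] [[442.0, 570.0]]
0.36 scene ptr [[366.0, 428.0], [317.0, 446.0], [272.0, 463.0]] lid corner [[265.0, 127.0]] top ptr [[362.0, 330.0], [407.0, 316.0], [447.0, 303.0]] [[442.0, 556.0]]
0.38 scene ptr [[367.0, 421.0], [318.0, 439.0], [273.0, 456.0]] lid corner [[266.0, 117.0]] top ptr [[362.0, 320.0], [406.0, 306.0], [447.0, 293.0]] [[441.0, 543.0]]
0.4 scene ptr [[368.0, 415.0], [319.0, 433.0], [274.0, 450.0]] lid corner [[267.0, 108.0]] top ptr [[361.0, 309.0], [406.0, 295.0], [446.0, 283.0]] [[440.0, 529.0]]
0.42 scene ptr [[369.0, 409.0], [320.0, 427.0], [275.0, 444.0]] lid corner [[268.0, 99.0]] top ptr [[360.0, 299.0], [405.0, 285.0], [446.0, 272.0]] [[439.0, 514.0]]
0.44 scene ptr [[370.0, 403.0], [321.0, 421.0], [276.0, 438.0]] lid corner [[270.0, 90.0]] top ptr [[359.0, 288.0], [404.0, 274.0], [445.0, 261.0]] [[438.0, 500.0]]
0.46 scene ptr [[372.0, 397.0], [322.0, 416.0], [277.0, 432.0]] lid corner [[271.0, 82.0]] top ptr [[358.0, 277.0], [403.0, 263.0], [444.0, 250.0]] [[437.0, 484.0]]
top [(28, 34), (29, 34), (27, 35), (28, 35), (29, 35), (30, 35), (34, 35), (27, 36), (28, 36), (29, 36), (30, 36), (28, 37)]
scene []
top [(27, 24), (28, 24), (28, 25), (28, 26)]
scene [(30, 35), (31, 35), (32, 35), (24, 36), (29, 36), (30, 36), (31, 36), (32, 36), (23, 37), (24, 37), (29, 37), (30, 37), (31, 37), (32, 37), (24, 38), (25, 38), (29, 38), (30, 38), (24, 39), (25, 39), (26, 39), (25, 40)]
```

The kinematic estimate (0.366) and the top-view pointer (about 0.365) agree. The marker is at about 0.433, so I'll raise by about 0.065 rad and look again.

```bash
python3 -m inch '[[0,0,-0.4,-0.2,0,0,0],[0,0,-0.8,-0.4,0,0,0],[0,0,-1.2,-0.65,0,0,0],[0,0,-1.5,-0.85,0,0,0],[0,0,-1.8,-0.98,0,0,0],[0,0,-1.8,-0.98,0,0,0],[0,0,-1.8,-0.98,0,0,0],[0,0,-1.8,-0.98,0,0,0]]'
python3 look.py b
```

```text
clock: 11.27
position: [564.2, -28.5, 297.3]
ee_rot: [0.425, 0.566, -0.565, -0.425]
contact_force: [4.5, 2.6, -11.0]
gripper_width: 9.8
11.2667 [564.2 -28.5 297.3] [  4.5   2.6 -11. ] 9.80915600479811
```

View pics/topb.png

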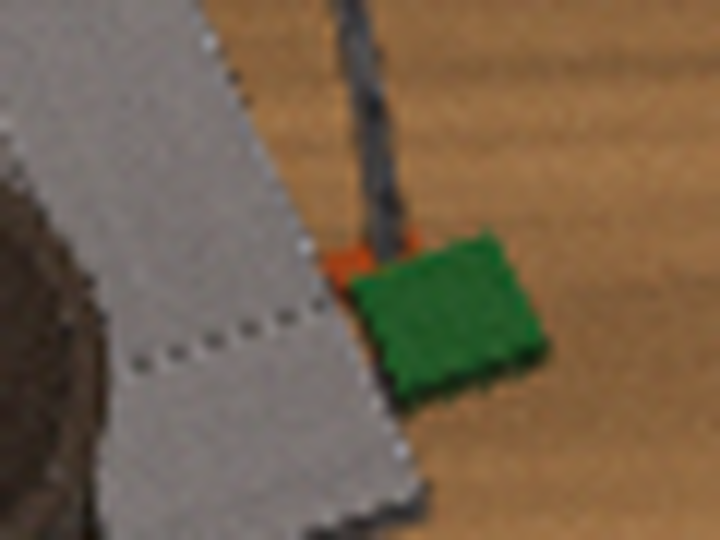

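View pics/sceneb.png

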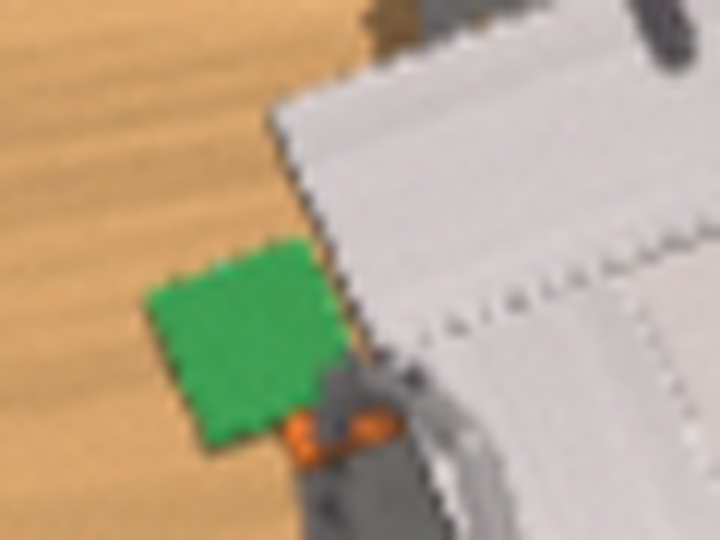

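Both views show the orange pointer now tucked against the green block's inner edge: in the top view orange at (345,265) and (412,240), in the scene view orange end at (292,440). I'll cross-check by overlaying models of the lid edge and marker with a joint fit.

```bash
cat > joint.py <<'E'
from mk import *
# crop12 pixel -> image
def px(n,l):return np.array(l,float)/12+([345,140] if n=="top" else [240,245])-.46
mt,ms=t,s
lt=px("top",[(425,489)]);ls=px("scene",[(271,110)])
T3=(np.array([d[0] for d in T])/3.6+[200,100]-.36);S3=(np.array([d[0] for d in S])/3.6+[240,200]-.36)
def r(q):
    dx,dy,yaw,th,y0,tl=q[:6];ot,os=q[6:8],q[8:10]
    P=[dx,dy,yaw]
    pr=lambda n,L,o:proj(n,w(P,L))+o
    c=lambda dr,dyy:pt(th,218+dr,y0+dyy,5)
    e=[pr("top",[c(-18,18),c(-18,-18),c(18,-18),c(18,18)],ot)-mt,pr("scene",[c(18,-18),c(18,18),c(-18,-18)],os)-ms,
       pr("top",[pt(tl,270,-210,6)],ot)-lt,pr("scene",[pt(tl,270,-210,6)],os)-ls,
       .6*(pr("top",[d[1] for d in T],ot)-T3),.6*(pr("scene",[d[1] for d in S],os)-S3)]
    return np.r_[np.concatenate(e).ravel()/.4,q[6:10]/.8]
f=least_squares(r,[*p,.43,-231,.43,0,0,0,0],x_scale=[10,10,.05,.05,10,.05,1,1,1,1],loss='soft_l1')
cov=np.linalg.pinv(f.jac.T@f.jac)
print(f.x.round(3),"marker",f.x[3],"lid",f.x[5],"diff",f.x[5]-f.x[3],"sd",np.sqrt(cov[3,3]+cov[5,5]-2*cov[3,5]),np.sqrt(cov[3,3]))
q=f.x
for k,nm in(("0","shut"),("b","lift")):
  for n in("top","scene"):
    if k=="0":
        im=cv2.imread(f"pics/{n}0.png")
    else: im=arm.get_image(n)[:,:,::-1]
    x,y=(345,140) if n=="top" else (240,255)
    big=cv2.resize(im[y:y+45,x:x+60],None,fx=12,fy=12,interpolation=cv2.INTER_CUBIC)
    o=q[6:8] if n=="top" else q[8:10]
    def D(L,col):
        a=((proj(n,w(q[:3],L))+o-[x,y]+.5)*12).astype(int);cv2.polylines(big,[a],True,col,1)
    th=0 if k=="0" else q[5]
    D([pt(th,270,-210,6),pt(th,0,-210,6),pt(th,0,0,6),pt(th,270,0,6)],(255,0,0))
    D([pt(th,200,-210,0),pt(th,200,-236,0)],(0,255,255));D([pt(th,188,-210,0),pt(th,188,-236,0)],(255,255,0))
    for nn in(5,-5):D([pt(q[3],200,q[4]+18,nn),pt(q[3],200,q[4]-18,nn),pt(q[3],236,q[4]-18,nn),pt(q[3],236,q[4]+18,nn)],(255,0,255))
    cv2.imwrite(f"pics/j{n}{nm}.png",big)
a=cv2.vconcat([cv2.hconcat([cv2.imread(f"pics/j{n}{m}.png") for n in("top","scene")]) for m in("shut","lift")])
cv2.imwrite("pics/j.png",cv2.resize(a,(800,600),interpolation=cv2.INTER_AREA))
E
python3 joint.py
```

```text
{'top': array([-0.65719128, -0.57670457]), 'scene': array([-0.7848097, -0.6519739])}
[ 6.73882e+02  6.58480e+01  2.80000e-01  4.29000e-01 -2.31799e+02
  4.47000e-01  3.77000e-01  3.43000e-01  4.35000e-01  4.40000e-01] marker 0.4288207801518205 lid 0.4474939641392498 diff 0.018673183987429287 sd 0.00844704930056692 0.007223060101284112
```

View pics/j.png

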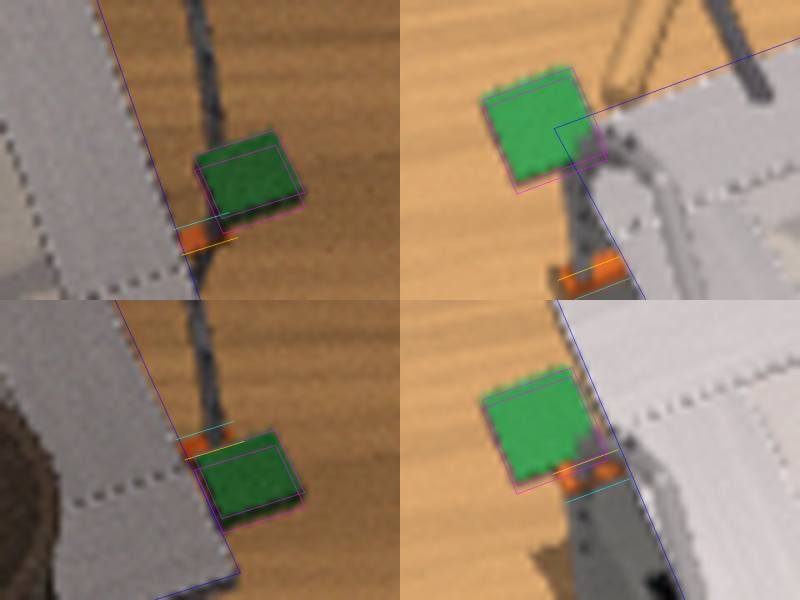

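The joint fit gives lid 0.447 and marker 0.429 (±0.008). The pointer overlay and kinematics put the lid at 0.43–0.44. I'll ease down slightly, by about 0.01 rad, let it settle, and check the dial and bystanders.

```bash
python3 -m inch '[[0,0,0.1,0.06,0,0,0],[0,0,0.25,0.14,0,0,0],[0,0,0.25,0.14,0,0,0],[0,0,0.25,0.14,0,0,0],[0,0,0.25,0.14,0,0,0],[0,0,0.25,0.14,0,0,0],[0,0,0.25,0.14,0,0,0],[0,0,0.25,0.14,0,0,0]]'
python3 look.py c
python3 - <<'E'
from h import *
print(np.abs(arm.read_state()['joint_vel']).max())
im=arm.get_image("scene")[:,:,::-1]
cv2.imwrite("pics/d1.png",cv2.resize(im[210:265,355:425],None,fx=10,fy=10,interpolation=cv2.INTER_CUBIC))
cv2.imwrite("pics/topfull.png",arm.get_image("top")[:,:,::-1])
E
```

```text
clock: 12.13
position: [562.9, -28.9, 294.9]
ee_rot: [0.425, 0.566, -0.565, -0.425]
contact_force: [5.3, 2.2, -11.7]
gripper_width: 9.6
12.1333 [562.9 -28.9 294.9] [  5.3   2.2 -11.7] 9.615411775128758
0.0021217833325264755
```

View pics/topc.png

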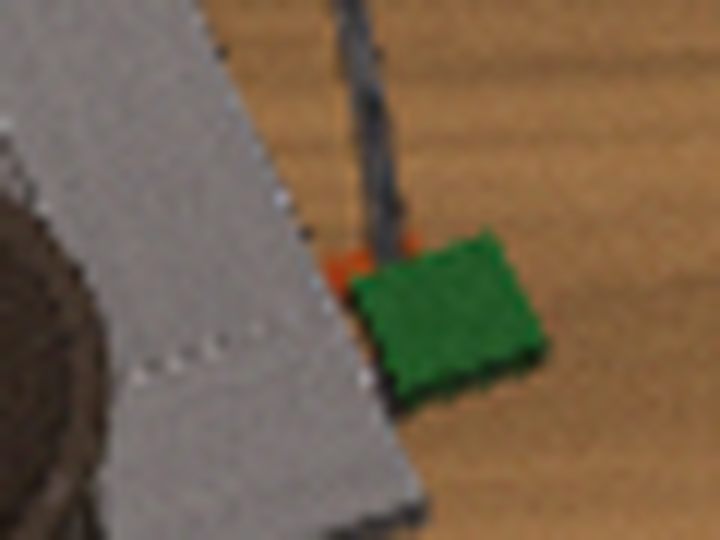

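View pics/scenec.png

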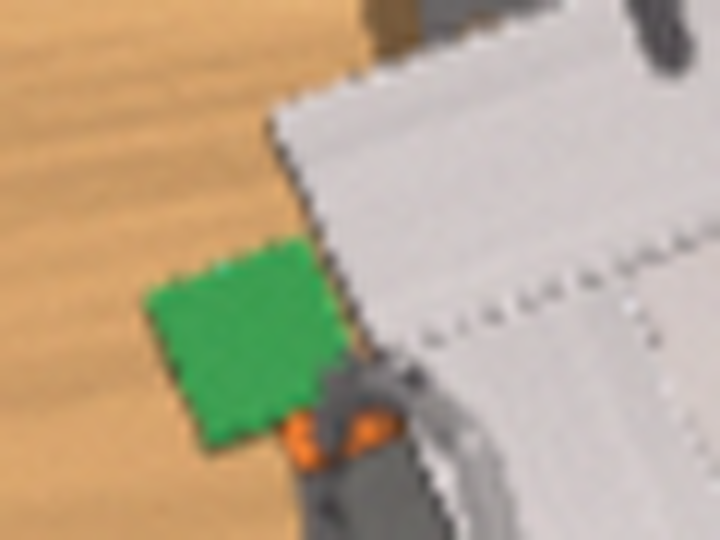

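View pics/d1.png

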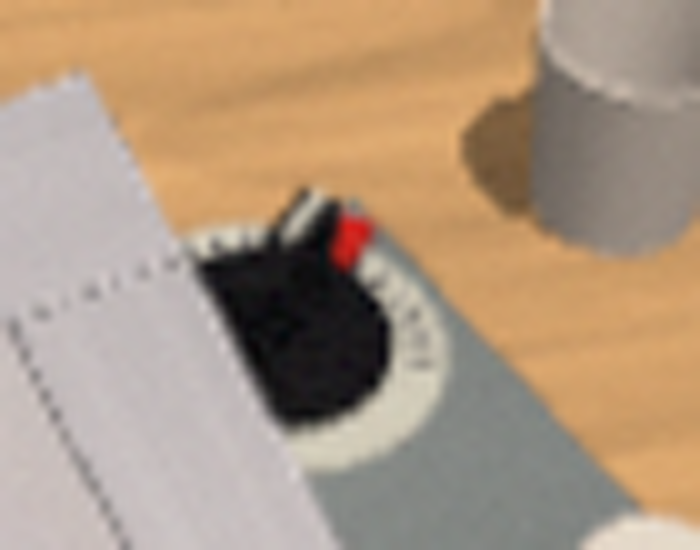

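View pics/topfull.png

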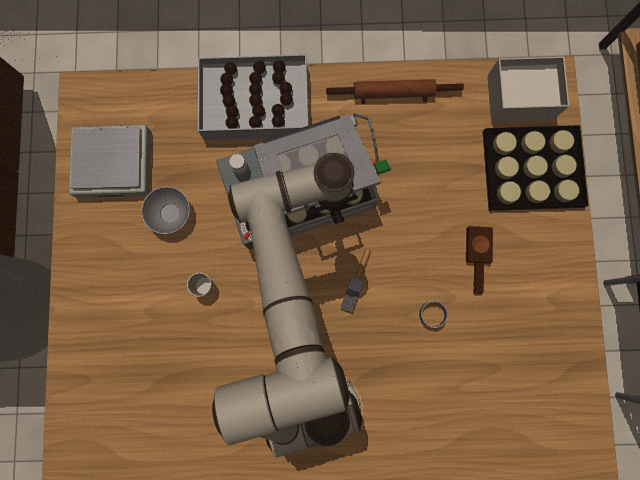

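The final views show the lid held still, with the pointer tucked at the green block's inner edge in both cameras. The dial's grip and white line point at the red tab at (350,240), and the bystanders stand where they were. I'm handing the job in.

```bash
python3 -c "
from bench import arm
print(arm.job_done());s=arm.read_state();print(s['clock'],s['position'],s['gripper_width'])"
```

```text
the job is handed in; nothing more can be done
None
the job is handed in; nothing more can be done
```

The job is handed in: the dial is set with the lid shut, and the lid is held open at the green marker with the gripper still closed on the handle.

- **Dial:** I turned it 37° clockwise. After I let go, the white pointer lined up with the red marker to within about 1° in the top view. The later scene views still showed them lined up.
- **Lid angle:** The marker measured about 0.43 rad. I eased the lid down slightly at the end.

| Estimate of the final lid angle | rad |
|---|---|
| Arm's own movement | 0.42 to 0.43 |
| Camera fit, made just before the last small lowering and adjusted for it | about 0.44 |

- **Disagreement:** These estimates differ by 0.01 to 0.02 rad, which is close to what the cameras can resolve. In both views the orange pointer sits against the inner edge of the green marker.
- **Holding:** The arm was still, with about 12 N pulling down on the gripper. The hand-in came at about 12.3 s.
- **Surroundings:** Everything standing around looked unmoved in the last pictures, and both markers were where they had been. I checked this by eye only.

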